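Load the chest drawer, tip the chest back and set it on the lifter

ROBOT

A 7-joint arm with a two-finger parallel gripper is mounted at the origin on the work surface. World frame = base frame: x ahead of the robot, y to its left, z up, the work surface at z = 0. Lengths are in m, angles in rad, forces in N, time in s.
With the tool pointing down it reaches from about 0.4 to 0.85 m from the base axis. Payload 10.4 kg.
Tool frame: the origin (TCP) lies at the very end of the fingers, on their centre line; the grasp point (between the pads) lies 19 mm behind it; x points along the fingers, y is the direction in which the jaws open and shut, and the axes are right-handed (so a half turn about x gives the same grasp; the last joint's range is limited). The gripper opens to 85 mm and grips with 20 to 120 N. Pads are 22 mm wide; open, the fingers measure 114 mm over their backs; the gripper's body (76 mm by 85 mm) begins 54 mm behind the grasp point. The pads swing forward as they close: fully open they stand 13 mm farther back than shut.
Start: joints at [1.178, 0.332, -0.065, 1.46, 0.022, 1.35, -0.088], TCP at [0.226, -0.583, 0.231] pointing down, gripper open.
Joint ranges: [-2.6, 2.6], [-0.5, 2.12], [-1.47, 1.34], [0.16, 2.42], [-1.27, 4.41], [0.06, 2.06], [-2.6, 2.6]. Speed limits (rad/s): [2.22, 2.22, 2.79, 2.79, 3.14, 3.14, 3.14].

INTERFACE

Orientations are given as a unit quaternion [x, y, z, w].
In Python, from workcell import monitor, camera, ticket, regions_of gives the robot as it stands.
- The arm moves only by the tool step_arm, never from a script. Its argument "increments" is a list of rows, each a list of 5 numbers: the finger opening in m, from 0 to 0.0854, then the shift along the world's x, y, z in m, then the turn about the world's z in rad. A call has 1 to 12 rows; each row shifts and turns the commanded pose from where the row before left it; what a row does not reach is not made up. A row lasts 1/12 s, in which the tool goes at most 41.7 mm and 7.16 degrees, less where a joint would pass 70% of its speed; a pose out of reach is approached as far as the arm can. A call with a gripper value outside its range is refused whole. The fingers move at their own pace and stop on an object; "force" is the grip in N (left out, the last holds). Time passes only in rows, so rows that do not move let the fingers close. It gives the time, the measured TCP pose, the force and the opening at its end, in the units of the state.
- monitor.get_obs(): the state, without advancing time (a new reading comes with each control period).
- camera(name): name is "side" or "top"; returns a dict with "color" (384x512x3 uint8, red, green, blue), "range_z" (384x512 float32, m along the optical axis (not along the pixel's ray), 0 where there is no reading), "fx", "fy", "cx", "cy" (pixels), "k1" (the pictures are not rectified: a ray, as slopes to the right and down, at radius r is drawn at 1 + k1 r^2 times it, then the intrinsics apply), "cam_to_world" (4x4, takes a point from camera to world coordinates). Camera axes: x right, y up, looking along -z (the intrinsics and any distortion apply to the point x, -y, -z); pixel columns grow to the right and rows downward; lengths in m; the calibration is good to about 2 mm. A picture is of the moment at which its call begins.
- ticket.hand_in(): hands the job in, once; it reports no verdict.
Trained networks look in a picture, given as the dict that the camera call returned (one of the last four; its "shot" number tells which), for a name from the list of things; names that differ only in an ending like _2 or _b are one class to them, and where a whole thing is asked for, a point or a joint stands for the part that bears it (a point fixed in the world has none). Each returns a list of dicts, best first, with "p" (0 to 1); they miss things now and then, are a little off and sometimes report something else, mostly with a low value. They report only what shows in the picture. A call takes as long as a camera call.
- regions_of(picture, query): "region" (384x512 bool, what is visible of it) and "centre" ([row, column] in pixels, amid what is visible of it).
The state is a dict: "clock": time; "joint_pos": joint angles; "joint_velocities": joint speeds; "tau": joint torques, N m; "position": TCP position; "ee_rot": TCP orientation; "ft_force": force on the tool from outside, world axes, zero at the start; "torque": the same for the moment, N m; "grip_width": opening from 0.0 (shut) to 1.0 (fully open).
Only numpy, scipy, OpenCV 4.12 (cv2) and the standard library are available. Lean on these libraries where they do the work, as an engineer would, in place of code of your own. Each camera call takes 0.05 s, during which the arm holds its last target. There are 200 camera calls.

TASK

Get the little print-block chest ready to be carried off: lay every loose carved block lying on the bench into its open drawer, then push the drawer fully shut. Then tip the chest back on its rear bottom edge, against the batten and without lifting it off the bench, until it leans by itself on the stand's rail with nothing holding it; slide the flat lifter squarely, blade first, well under the middle of its raised front, and tip the chest forward again, its rear edge still by the batten, so that it rests on the blade. Leave the lifter there, and do not knock over or push away the other things on the bench.

Things in the scene. Friction and masses are not known exactly. Their poses are not given: they have to be found in the camera images.
- chest: plywood chest, 110 deep (x) x 226 wide (y) x 190 tall, about 0.55 kg plus drawer 0.16 kg, standing loose on the bench. Origin at the centre of its underside; x points to its rear (away from the robot), z up. Its top 70 mm holds the drawer, below that is an open, empty niche in front (not for the blocks). Balances at about 26 deg (0.45 rad) of backward tilt; against the rail it leans at about 36 deg (0.63 rad), front bottom edge then 65 mm up
- chest_bar (a point): middle of the round wooden carrying bar on the chest's top: 16 mm thick, 110 mm long along the chest's y, its axis 46 mm above the top (236 mm above the underside) and 43 mm ahead of the chest's centre, i.e. 98 mm ahead of the rear face; 38 mm free below it; it may be caged loosely between the fingers so that it turns freely; pinched hard it turns stiffly and may drag the chest along the bench
- chest_heel (a point): middle of the chest's rear bottom edge, the edge it tips on; axes as the chest
- drawer (a joint): drawer in the chest's top, 0 = shut, grows as it slides out of the front (towards the chest's -x), m; about 0.085 at the start; it slides with about 0.8 N of friction. The drawer front is 206 wide and reaches from 126 to 172 mm above the chest's underside; shut it is flush with the chest's front, only its knob standing out
- drawer_knob (a point): centre of the front end of the drawer's round wooden knob, 28 mm thick, which stands 35 mm out from the middle of the drawer front, 150 mm above the chest's underside; moves with the drawer, axes as the chest
- drawer_in (a point): centre of the drawer's inner floor, moves with the drawer, axes as the chest. Inside 86 mm (x) x 194 mm (y), walls 6 mm thick and 40 mm high above this floor; the floor is 132 mm above the chest's underside. With the drawer at 0.085 about 80 mm of its length is clear of the chest's top, the rear 6 mm is under it
- batten (a point): on the bench, at the foot of the middle of the stand's low batten (14 mm high, 260 mm long along y, its front face sloping back at 42 deg from upright so that it clears the leaning chest), which the chest's rear bottom edge stands 2 mm in front of; fixed. x points away from the robot, square to the batten. The stand's rail, 20 mm thick, runs along y 91 mm behind this point and 107 mm up; two posts carry it at y = -100 and 100 mm
- lifter_grip (a point): point to hold the lifter: middle of its upright wooden grip (70 mm long along x, 20 mm wide along y, from 5 to 50 mm above the lifter's underside), 35 mm above the underside; x points towards the blade's tip
- lifter: flat lifter: steel blade 140 (x) x 100 (y) x 5 mm with the grip over its rear half, 0.25 kg. Origin at the centre of its underside; x points to the blade's free tip
- lifter_tip (a point): middle of the blade's front edge, on the underside, 70 mm ahead of the lifter's origin and of the grip's front end, 105 mm ahead of lifter_grip
- block0_mid (a point): centre of a carved wooden print block, 66 (x) x 26 (y) x 30 mm (z), 0.05 kg, lying on the bench; 2 or 3 of the four such blocks are there
- block1_mid (a point): centre of a carved wooden print block, 66 (x) x 26 (y) x 30 mm (z), 0.05 kg, lying on the bench; 2 or 3 of the four such blocks are there
- block2_mid (a point): centre of a carved wooden print block, 66 (x) x 26 (y) x 30 mm (z), 0.05 kg, lying on the bench; 2 or 3 of the four such blocks are there
- block3_mid (a point): centre of a carved wooden print block, 66 (x) x 26 (y) x 30 mm (z), 0.05 kg, lying on the bench; 2 or 3 of the four such blocks are there
- tape: bystander: clear ring of tape, 68 across, 20 high
- gluejar: bystander: glue jar, 68 across, 85 high; origin under its centre
- brushpot: bystander: white cup, 72 across, 95 high; origin under its centre
- slat: bystander: bamboo slat 180 x 18 x 7 mm, long along x
- offcut: bystander: wooden offcut 90 x 40 x 12 mm
- stone: bystander: grey sharpening stone 120 x 50 x 22 mm

How it is judged:
By the outcome, as a careful person would: the job done as asked, in the order asked, and still so for the second after the job is handed in, with the robot touching nothing.
Of block0, block1, block2, block3 only 2 to 3 are there at a start; the rules pass over those that are not, and their reading is None.
At some moment in a run one of block0, block1, block2, block3, lifter may be knocked a few centimetres aside while the robot is not near it.
Once in a run the grip may slacken for a moment while it holds something.
It also fails if it takes over 210 s, if anything falls off the work surface, if the arm or the gripper's body presses on something with over 40 N, if the wrist force passes 120 N, or if a joint passes its speed limit or range.

## Working session

There is one attempt and no reset: what is moved stays moved. The work goes in short steps, Python scripts to look and compute and a tool call to move; the robot and the scene stay as the last step left them, time stands still between calls to the robot, and variables do not carry over. Pictures are saved under pics/ and viewed, about 12 in all and at most 16, crops included, and the job is handed in when it is done.

Besides the shell and the picture viewer there is one more tool, called after "Emit:" by a JSON object that holds its "fn" and its "kwargs", one argument or row to a line. step_arm: Moves the arm, as the interface text tells. Its arguments: {"type":"object","properties":{"increments":{"type":"array"},"force":{"type":"number"}},"required":["increments"]}

```bash
ls; mkdir -p pics; cat > h.py <<'E'
import numpy as np,cv2
from workcell import monitor,camera,ticket,regions_of
def cloud(p):
    H,W=p["range_z"].shape
    v,u=np.mgrid[0:H,0:W].astype(float)
    K=np.array([[p["fx"],0,p["cx"]],[0,p["fy"],p["cy"]],[0,0,1]])
    n=cv2.undistortPoints(np.stack([u.ravel(),v.ravel()],1)[:,None],K,np.array([p["k1"],0,0,0,0.]))[:,0]
    z=p["range_z"].ravel()
    P=np.stack([n[:,0]*z,-n[:,1]*z,-z,np.ones_like(z)],1)@np.array(p["cam_to_world"]).T
    P=P[:,:3].reshape(H,W,3); P[p["range_z"]==0]=np.nan
    return P
def save(p,n): cv2.imwrite("pics/"+n,p["color"][:,:,::-1])
def rect(P):
    (c,s,a)=cv2.minAreaRect(P[:,:2].astype(np.float32)*1000)
    if s[0]<s[1]: s=s[::-1];a+=90
    return np.round(c,0),np.round(s,0),((a+90)%180)-90
E
python3 - <<'E'
from h import *
a=camera("side");b=camera("top");save(a,"s0.png");save(b,"t0.png")
cv2.imwrite("pics/st0.png",np.vstack([a["color"],b["color"]])[:,:,::-1]) if 0 else None
o=monitor.get_obs();print({k:np.round(v,3) for k,v in o.items()})
for nm,p in (("side",a),("top",b)):
    C=cloud(p);print(nm,np.round(p["cam_to_world"],2).tolist())
    for q in ["chest","drawer","drawer_knob","chest_bar","lifter","lifter_grip","block0_mid","tape","gluejar","brushpot","slat","offcut","stone"]:
        for r in regions_of(p,q)[:4]:
            if r["p"]<.2: continue
            R=cv2.erode(r["region"].astype(np.uint8),np.ones((3,3)))>0
            P=C[R];P=P[~np.isnan(P[:,0])]
            if len(P)<5: continue
            print(q,round(r["p"],2),np.round(r["centre"]),len(P),*rect(P),"z",np.round(np.percentile(P[:,2],[5,50,95]),3))
E
```

```text
pics
{'clock': np.float64(0.1), 'joint_pos': array([ 1.178,  0.333, -0.065,  1.461,  0.022,  1.35 , -0.089]), 'joint_velocities': array([ 0.   , -0.002,  0.001, -0.003, -0.   , -0.   , -0.   ]), 'tau': array([ 0.0000e+00, -6.2675e+01,  4.9000e-02, -3.9243e+01,  1.6000e-02,
        7.0000e-03, -0.0000e+00]), 'position': array([ 0.226, -0.582,  0.231]), 'ee_rot': array([-0.695, -0.13 ,  0.695, -0.13 ]), 'ft_force': array([-0.721, -0.16 ,  0.123]), 'torque': array([-0.005,  0.042,  0.022]), 'grip_width': np.float64(1.001)}
side [[-0.98, 0.1, -0.15, 0.34], [-0.18, -0.6, 0.78, 1.22], [-0.01, 0.8, 0.61, 1.1], [0.0, 0.0, 0.0, 1.0]]
chest 0.83 [206. 254.] 4345 [530. -16.] [336. 228.] -82.54357957839966 z [0.034 0.154 0.195]
drawer 0.62 [202. 280.] 1313 [468.  28.] [214. 117.] -84.27160835266113 z [0.13  0.136 0.172]
drawer_knob 0.55 [200. 279.] 1262 [468.  28.] [214. 116.] -84.07803010940552 z [0.13  0.136 0.172]
chest_bar 0.57 [208. 256.] 4303 [521.  37.] [230. 224.] -84.51882314682007 z [0.034 0.153 0.195]
chest_bar 0.28 [278. 219.] 109 [637. 241.] [65. 55.] -68.59463882446289 z [0.01  0.0
[... 2041 characters left out ...]
] [132.  96.] 8.304882049560547 z [-0.     0.006  0.05 ]
block0_mid 0.37 [208. 253.] 5893 [522.  35.] [230. 222.] 5.446156024932861 z [0.129 0.187 0.236]
tape 0.78 [186. 183.] 86 [638. 241.] [62. 55.] 43.77189254760742 z [0.015 0.02  0.024]
gluejar 0.65 [149. 173.] 420 [723. 257.] [60. 59.] -61.7889518737793 z [0.046 0.083 0.089]
brushpot 0.98 [138. 353.] 447 [ 750. -256.] [67. 60.] -47.096824645996094 z [0.002 0.04  0.094]
slat 0.72 [196. 342.] 205 [ 580. -239.] [171.  12.] 7.491662502288818 z [0.001 0.007 0.011]
offcut 0.93 [180. 123.] 258 [637. 421.] [81. 30.] -85.93600654602051 z [0.007 0.012 0.017]
offcut 0.5 [248. 160.] 129 [435. 310.] [55. 21.] 18.918663024902344 z [0.024 0.03  0.034]
```

```bash
python3 - <<'E'
import cv2
a=cv2.imread("pics/s0.png");b=cv2.imread("pics/t0.png")
cv2.imwrite("pics/m0.png",cv2.resize(b[80:320,80:450],None,fx=2.1,fy=2.1,interpolation=2))
cv2.imwrite("pics/m1.png",cv2.resize(a[110:370,120:420],None,fx=2.2,fy=2.2,interpolation=2))
E
```

```text
(no output)
```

View pics/m0.png

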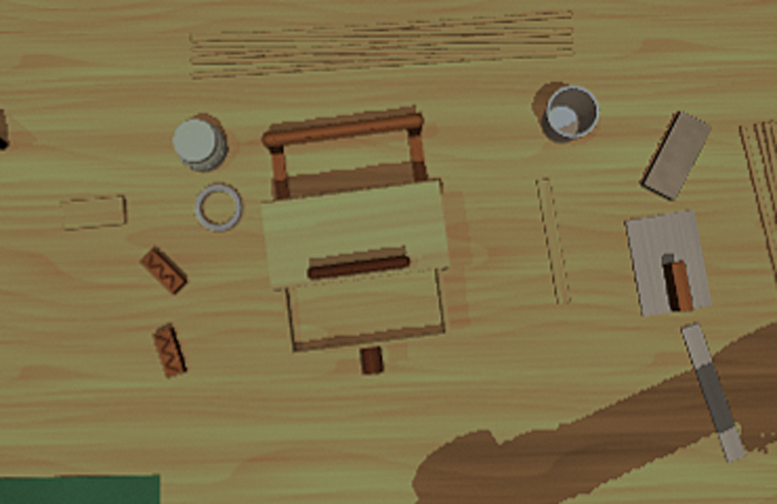

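View pics/m1.png

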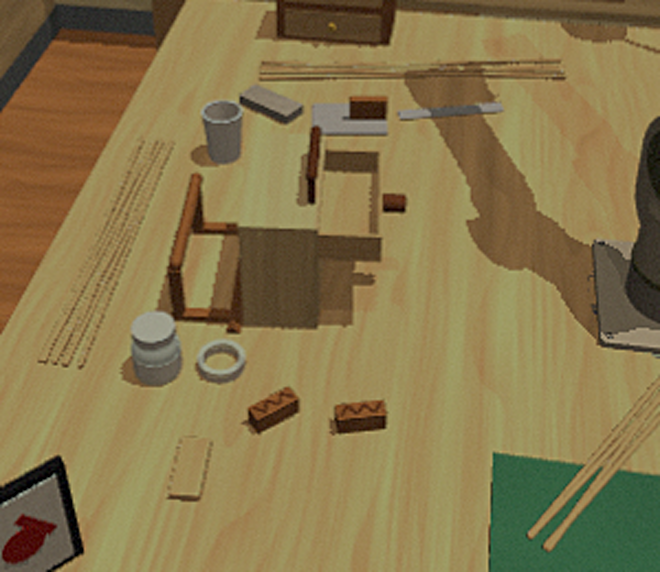

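The pictures show the chest with its drawer open (crop m0 at 355,260), two carved blocks at (165,270) and (170,350), and the lifter at (670,265) with its blade towards +x. Next I fit the chest, block and lifter poses, and look for a possible third block.

```bash
python3 - <<'E'
from h import *
b=camera("top");a=camera("side");C=cloud(b)
x,y,z=C[...,0],C[...,1],C[...,2]
def f(n,m):
    m=m&~np.isnan(x); nn,l,st,_=cv2.connectedComponentsWithStats(m.astype(np.uint8))
    for i in range(1,nn):
        if st[i,4]>25:
            P=C[l==i]; print(n,st[i,4],*rect(P),"z",np.round(np.percentile(P[:,2],[5,50,95]),3), "px",st[i,:4])
near=(abs(x-.55)<.3)&(abs(y-.03)<.2)
f("top",near&(abs(z-.19)<.008)); f("bar",near&(z>.222)); f("drw",near&(abs(z-.133)<.008)&(x<.55)); f("drwrim",near&(abs(z-.172)<.006)&(x<.5)); f("knob",near&(abs(z-.163)<.012)&(x<.44))
f("rail",near&(z>.09)&(z<.14)&(x>.6)); f("batten",near&(z<.03)&(z>.008)&(x>.6))
f("grip",(abs(x-.53)<.1)&(abs(y+.4)<.1)&(z>.035)); f("blade",(abs(x-.54)<.12)&(abs(y+.4)<.12)&(z>.0025)&(z<.06))
f("blk",(z>.022)&(z<.045)&(x>.1)&(x<1))
for p in (a,b):
    D=cloud(p)
    for q in ["block%d_mid"%i for i in range(4)]:
        for r in regions_of(p,q):
            P=D[r["region"]];P=P[~np.isnan(P[:,0])]
            if len(P)>5: print(q,round(r["p"],2),np.round(r["centre"]),*rect(P),np.round(np.median(P[:,2]),3))
save(b,"t1.png");cv2.imwrite("pics/f.png",np.hstack([b["color"],])[:,:,::-1])
E
```

```text
top 3261 [584.  41.] [226. 110.] -84.0020203590393 z [0.186 0.19  0.194] px [204 166  90  52]
bar 304 [541.  36.] [123.  16.] -84.11439371109009 z [0.238 0.242 0.247] px [226 202  49  12]
drw 2146 [489.  31.] [195.  83.] -83.93692350387573 z [0.128 0.132 0.137] px [217 209  74  39]
drwrim 270 [473.  29.] [206.  67.] -85.25378370285034 z [0.167 0.172 0.176] px [214 223  80  28]
knob 47 [436.  99.] [59.  8.] 89.68329620361328 z [0.167 0.172 0.174] px [217 247  23   4]
knob 128 [424.  24.] [33. 27.] 5.810379505157471 z [0.155 0.161 0.167] px [251 246  12  13]
rail 547 [732.  57.] [220.  22.] -84.14870929718018 z [0.108 0.115 0.12 ] px [204 134  78  16]
batten 126 [704. -47.] [69. 18.] 5.9408650398254395 z [0.009 0.012 0.018] px [274 144   9  24]
batten 127 [687. 151.] [75. 21.] 6.15141487121582 z [0.009 0.012 0.018] px [209 150   8  26]
batten 78 [638. 218.] [61. 22.] -0.224151611328125 z [0.013 0.02  0.024] px [187 169   8  21]
grip 193 [ 510. -407.] [70. 22.] 9.039750099182129 z [0.04  0.049 0.054] px [398 205  12  24]
blade 135 [ 646. -399.] [72. 26.] 88.45326232910156 z [0.003 0.02 
[... 1162 characters left out ...]
434. 312.] [66. 26.] 18.307567596435547 z [0.025 0.031 0.035] px [152 237  16  24]
blk 74 [427. 721.] [58. 25.] 10.74865436553955 z [0.023 0.033 0.044] px [ 15 245  13  20]
block2_mid 0.69 [298. 246.] [557. 311.] [64. 57.] 39.816287994384766 0.029
block3_mid 0.67 [298. 285.] [432. 312.] [66. 32.] 17.205913543701172 0.029
block3_mid 0.49 [158. 244.] [ 702. -431.] [150.  89.] -25.05290985107422 0.021
block1_mid 0.33 [207. 401.] [ 546. -404.] [142. 104.] 8.250866889953613 0.005
block2_mid 0.65 [210. 155.] [550. 320.] [67. 27.] 44.06504821777344 0.03
block3_mid 0.82 [249. 161.] [434. 312.] [63. 26.] 18.393312454223633 0.03
block3_mid 0.59 [186. 187.] [639. 239.] [66. 62.] 34.70885467529297 0.019
```

View pics/f.png

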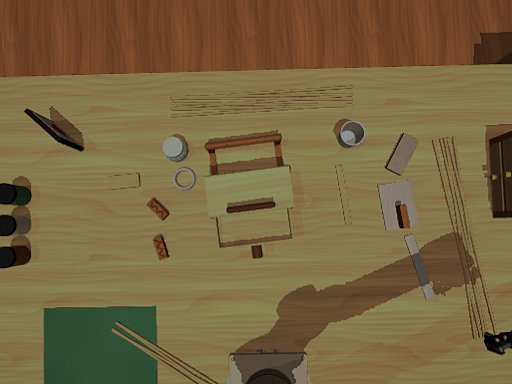

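Emit:
{"fn": "step_arm", "kwargs": {
  "increments": [
    [0.085,0.023,0.03,0.012,0.033],
    [0.085,0.023,0.03,0.012,0.033],
    [0.085,0.023,0.03,0.012,0.033],
    [0.085,0.023,0.03,0.012,0.033],
    [0.085,0.023,0.03,0.012,0.033],
    [0.085,0.023,0.03,0.012,0.033],
    [0.085,0.023,0.03,0.012,0.033],
    [0.085,0.023,0.03,0.012,0.033],
    [0.085,0.023,0.03,0.012,0.033],
    [0.085,0.023,0.03,0.012,0.033],
    [0.085,0.023,0.03,0.012,0.033],
    [0.085,0.023,0.03,0.012,0.033]
  ],
  "force": 40
}}

```text
clock: 2.9
position: [0.5026, -0.2212, 0.3763]
ee_rot: [0.656, 0.264, -0.656, 0.265]
ft_force: [0.7, -0.4, -0.4]
grip_width: 0.994
```

Emit:
{"fn": "step_arm", "kwargs": {
  "increments": [
    [0.085,0.004,0.038,0,0],
    [0.085,0.004,0.038,0,0],
    [0.085,0.004,0.038,0,0],
    [0.085,0.004,0.038,0,0],
    [0.085,0.004,0.038,0,0],
    [0.085,0.004,0.038,0,0],
    [0.085,0.004,0.038,0,0],
    [0.085,0.004,0.038,0,0],
    [0.085,0.004,0.038,0,0],
    [0.085,0.004,0.038,0,0],
    [0.085,0.004,0.038,0,0],
    [0.085,0,0.038,0,0]
  ]
}}

```text
clock: 3.9
position: [0.5463, 0.2346, 0.3752]
ee_rot: [0.656, 0.264, -0.656, 0.264]
ft_force: [1.1, -1.4, -0.4]
grip_width: 0.998
```

Emit:
{"fn": "step_arm", "kwargs": {
  "increments": [
    [0.085,0.003,0.038,-0.03,0],
    [0.085,0,0.038,-0.03,0],
    [0.085,0,0.01,-0.035,0],
    [0.085,0,0,-0.035,0],
    [0.085,0,0,-0.035,0],
    [0.085,0,0,-0.035,0],
    [0.085,0,0,-0.035,0],
    [0.085,0,0,-0.03,0],
    [0.085,0,0,0,0],
    [0.085,0,0,0,0]
  ]
}}

```text
clock: 4.73
position: [0.548, 0.3081, 0.1182]
ee_rot: [-0.655, -0.264, 0.657, -0.264]
ft_force: [0.1, 0.6, 1.1]
grip_width: 0.999
```

```bash
cat > blk.py <<'E'
from h import *
def blks():
    b=camera("top");C=cloud(b);out=[]
    x,y,z=C[...,0],C[...,1],C[...,2]
    m=(z>.024)&(z<.038)&(x>.3)&(x<.8)&(abs(y)<.6)
    n,l,st,_=cv2.connectedComponentsWithStats(m.astype(np.uint8))
    for i in range(1,n):
        if st[i,4]>100: print("blk",st[i,4],*rect(C[l==i]))
    return b
E
python3 -c "
from blk import *
blks();o=monitor.get_obs();print(np.round(o['position'],4),o['joint_pos'].round(2))"
```

```text
[0.549  0.309  0.1202] [-0.05  0.52 -0.71  1.55  0.36  1.2  -1.63]
```

Emit:
{"fn": "step_arm", "kwargs": {
  "increments": [
    [0.085,0.001,0.011,-0.02,0],
    [0.085,0,0,-0.03,0],
    [0.085,0,0,-0.03,0],
    [0.085,0,0,-0.02,0],
    [0.085,0,0,-0.014,0],
    [0.085,0,0,0,0],
    [0.02,0,0,0,0],
    [0.02,0,0,0,0],
    [0.02,0,0,0,0],
    [0.02,0,0,0,0],
    [0.02,0,0,0,0],
    [0.02,0,0,0,0]
  ],
  "force": 40
}}

```text
clock: 5.78
position: [0.5501, 0.32, 0.006]
ee_rot: [0.657, 0.264, -0.655, 0.264]
ft_force: [-0.5, -0.4, 6.3]
grip_width: 0.296
```

Emit:
{"fn": "step_arm", "kwargs": {
  "increments": [
    [0.02,0,0,0,0],
    [0.02,0,0,0,0],
    [0.02,0,0,0.01,0],
    [0.02,0,0,0.02,0],
    [0.02,0,0,0.03,0],
    [0.02,0,0,0.03,0]
  ]
}}

```text
clock: 6.28
position: [0.5488, 0.3193, 0.0959]
ee_rot: [-0.655, -0.264, 0.656, -0.264]
ft_force: [0.7, 0.4, -0.3]
grip_width: 0.301
```

```bash
python3 -c "
from blk import *
b=blks();o=monitor.get_obs();print(np.round(o['position'],4),o['grip_width'],o['ft_force']);a=camera('side');save(a,'s2.png')
cv2.imwrite('pics/s2c.png',cv2.resize(a['color'][180:384,150:420,::-1],None,fx=2,fy=2))"
```

```text
[0.5515 0.3215 0.103 ] 0.2944092787970351 [3.05796615 2.21786556 4.9817165 ]
```

View pics/s2c.png

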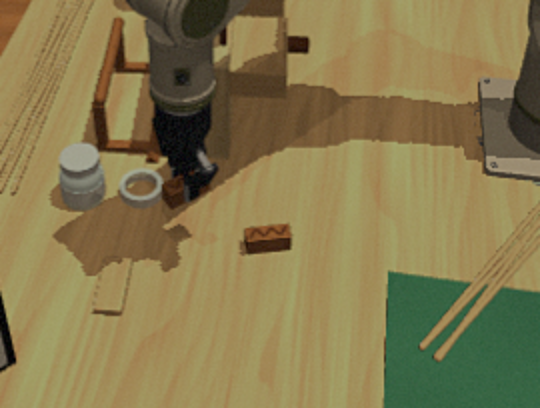

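The side view shows the block held in the fingers. Next I carry it to the drawer.

Emit:
{"fn": "step_arm", "kwargs": {
  "increments": [
    [0.02,0,0,0.035,0],
    [0.02,0,0,0.035,0],
    [0.02,0,0,0.035,-0.06],
    [0.02,0,0,0.035,-0.06],
    [0.02,-0.004,-0.025,0.035,-0.06],
    [0.02,-0.008,-0.03,0.035,-0.07],
    [0.02,-0.01,-0.03,0,-0.07],
    [0.02,-0.01,-0.03,0,-0.07],
    [0.02,-0.01,-0.03,0,-0.07],
    [0.02,-0.01,-0.03,0,-0.07],
    [0.02,-0.01,-0.03,0,-0.07],
    [0.02,-0.007,-0.03,0,-0.065]
  ]
}}

```text
clock: 7.38
position: [0.4803, 0.0876, 0.3]
ee_rot: [0.706, 0.034, -0.706, 0.035]
ft_force: [0.5, -0.7, -1.3]
grip_width: 0.292
```

Emit:
{"fn": "step_arm", "kwargs": {
  "increments": [
    [0.02,0,0,0,0],
    [0.02,0,0,0,0],
    [0.02,0,0,0,0]
  ]
}}

```text
clock: 7.63
position: [0.4813, 0.0893, 0.2999]
ee_rot: [0.706, 0.036, -0.706, 0.036]
ft_force: [-0.3, 0.7, -0.4]
grip_width: 0.3
```

Emit:
{"fn": "step_arm", "kwargs": {
  "increments": [
    [0.02,0,-0.003,-0.035,0],
    [0.02,0,0,-0.035,0],
    [0.02,0,0,-0.03,0],
    [0.02,0,0,-0.025,0],
    [0.02,0,0,-0.015,0],
    [0.02,0,0,-0.012,0],
    [0.02,0,0,-0.005,0],
    [0.02,0,0,0,0],
    [0.02,0,0,0,0]
  ]
}}

```text
clock: 8.38
position: [0.482, 0.0864, 0.1434]
ee_rot: [0.706, 0.036, -0.706, 0.036]
ft_force: [-0.8, 0.4, 0.4]
grip_width: 0.296
```

Emit:
{"fn": "step_arm", "kwargs": {
  "increments": [
    [0.02,0,0,-0.003,0],
    [0.04,0,0,0,0],
    [0.04,0,0,0,0],
    [0.04,0,0,0,0],
    [0.04,0,0,0,0],
    [0.04,0,0,0.02,0],
    [0.04,0,0,0.03,0],
    [0.04,0,0,0.035,0],
    [0.04,0,0,0.03,0.055],
    [0.085,-0.01,0.02,0,0.055],
    [0.085,-0.01,0.03,0,0.055],
    [0.085,-0.01,0.035,0,0.05]
  ]
}}

```text
clock: 9.38
position: [0.4517, 0.1704, 0.2554]
ee_rot: [0.699, 0.111, -0.698, 0.111]
ft_force: [1.6, 0.4, -0.6]
grip_width: 0.871
```

Emit:
{"fn": "step_arm", "kwargs": {
  "increments": [
    [0.085,-0.01,0.035,0,0],
    [0.085,-0.008,0.035,0,0],
    [0.085,0,0.035,-0.02,0],
    [0.085,0,0.035,-0.03,0],
    [0.085,0,0.001,-0.03,0],
    [0.085,0,0,-0.03,0],
    [0.085,0,0,0,0],
    [0.085,0,0,0,0]
  ]
}}

```text
clock: 10.05
position: [0.4329, 0.3079, 0.1471]
ee_rot: [-0.697, -0.111, 0.699, -0.112]
ft_force: [-0.5, -0.3, 1.7]
grip_width: 1.0
```

```bash
python3 -c "
from blk import *
b=blks();o=monitor.get_obs();print(np.round(o['position'],4),o['ee_rot'],o['grip_width'],o['joint_pos'].round(2))
D=cloud(b)
for r in regions_of(b,'block0_mid'):
  P=D[r['region']];P=P[~np.isnan(P[:,0])];print(r['p'],r['centre'],*rect(P),np.percentile(P[:,2],[5,50,95]))
save(b,'t3.png');a=camera('side')
cv2.imwrite('pics/m3.png',np.hstack([cv2.resize(a['color'][150:360,160:340],None,fx=2,fy=2),cv2.resize(b['color'][120:330,120:320],None,fx=2,fy=2)])[:,:,::-1])"
```

```text
[0.4339 0.3085 0.1488] [ 0.69849738  0.11114115 -0.69816257  0.11098685] 0.9997061276669112 [-0.02  0.28 -0.78  1.78  0.22  1.17 -2.12]
```

View pics/m3.png

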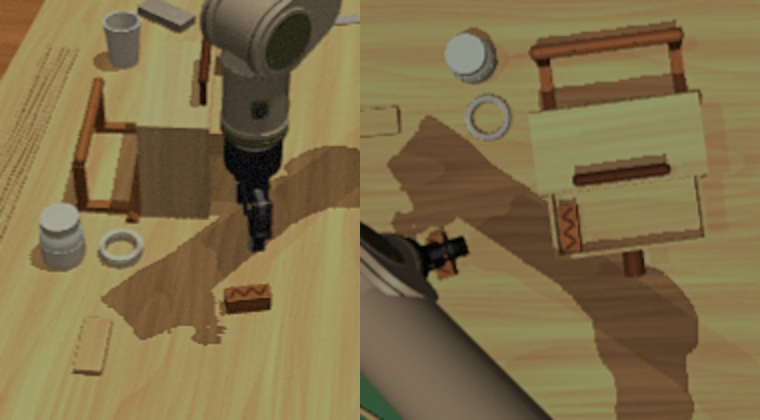

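Emit:
{"fn": "step_arm", "kwargs": {
  "increments": [
    [0.085,0,0.0035,-0.03,0],
    [0.085,0,0,-0.035,0],
    [0.085,0,0,-0.035,0],
    [0.085,0,0,-0.03,0],
    [0.085,0,0,-0.012,0],
    [0.085,0,0,0,0],
    [0.02,0,0,0,0],
    [0.02,0,0,0,0],
    [0.02,0,0,0,0],
    [0.02,0,0,0,0],
    [0.02,0,0,0,0],
    [0.02,0,0,0,0]
  ]
}}

```text
clock: 11.2
position: [0.4343, 0.3123, 0.0068]
ee_rot: [0.699, 0.111, -0.698, 0.111]
ft_force: [-1.0, -1.5, 7.2]
grip_width: 0.3
```

Emit:
{"fn": "step_arm", "kwargs": {
  "increments": [
    [0.02,0,0,0,0],
    [0.02,0,0,0.01,0],
    [0.02,0,0,0.03,0],
    [0.02,0,0,0.035,0],
    [0.02,0,0,0.035,0],
    [0.02,0,0,0.035,0],
    [0.02,0,0,0.035,0],
    [0.02,0,0,0.035,0],
    [0.02,0,0,0.035,0],
    [0.02,0,0,0.035,0],
    [0.02,0,0,0,0],
    [0.02,0,0,0,0]
  ]
}}

```text
clock: 12.2
position: [0.4338, 0.3126, 0.293]
ee_rot: [0.7, 0.112, -0.697, 0.111]
ft_force: [0.4, -0.5, -0.9]
grip_width: 0.299
```

Emit:
{"fn": "step_arm", "kwargs": {
  "increments": [
    [0.02,0.0058,-0.0332,0,-0.021],
    [0.02,0.0058,-0.0332,0,-0.021],
    [0.02,0.0058,-0.0332,0,-0.021],
    [0.02,0.0058,-0.0332,0,-0.021],
    [0.02,0.0058,-0.0332,0,-0.021],
    [0.02,0.0058,-0.0332,0,-0.021],
    [0.02,0.0058,-0.0332,0,-0.021],
    [0.02,0.0058,-0.0332,0,-0.021],
    [0.02,0.0058,-0.0332,0,-0.021],
    [0.02,0.0058,-0.0332,0,-0.021],
    [0.02,0,0,0,0],
    [0.02,0,0,0,0]
  ]
}}

```text
clock: 13.2
position: [0.4908, -0.022, 0.2892]
ee_rot: [-0.705, -0.036, 0.707, -0.036]
ft_force: [-0.5, 0.0, 0.3]
grip_width: 0.297
```

Emit:
{"fn": "step_arm", "kwargs": {
  "increments": [
    [0.02,0.001,0.001,-0.035,0],
    [0.02,0,0,-0.035,0],
    [0.02,0,0,-0.03,0],
    [0.02,0,0,-0.025,0],
    [0.02,0,0,-0.015,0],
    [0.02,0,0,-0.009,0],
    [0.02,0,0,0,0],
    [0.02,0,0,0,0]
  ]
}}

```text
clock: 13.87
position: [0.4925, -0.0183, 0.1418]
ee_rot: [-0.706, -0.038, 0.706, -0.038]
ft_force: [-0.1, -0.3, -0.7]
grip_width: 0.293
```

Emit:
{"fn": "step_arm", "kwargs": {
  "increments": [
    [0.02,0,0,-0.002,0],
    [0.042,0,0,0,0],
    [0.042,0,0,0,0],
    [0.042,0,0,0,0],
    [0.042,0,0,0,0],
    [0.042,0,0,0.02,0],
    [0.042,0,0,0.035,0],
    [0.042,0,0,0.035,0],
    [0.042,-0.02,0.01,0.035,0],
    [0.0,-0.03,0.01,0.005,0],
    [0.0,-0.03,0.01,0,0],
    [0.0,-0.03,0.008,0,0]
  ]
}}

```text
clock: 14.87
position: [0.3817, 0.0197, 0.2702]
ee_rot: [0.707, 0.038, -0.706, 0.038]
ft_force: [-0.1, -0.1, 0.6]
grip_width: 0.075
```

```bash
cat > ch.py <<'E'
from h import *
def chest(view=None):
    b=camera("top");C=cloud(b);x,y,z=C[...,0],C[...,1],C[...,2]
    near=(abs(x-.55)<.3)&(abs(y-.03)<.2)
    def f(n,m,k=60):
        m=m&~np.isnan(x); nn,l,st,_=cv2.connectedComponentsWithStats(m.astype(np.uint8))
        for i in range(1,nn):
            if st[i,4]>k: print(n,st[i,4],*rect(C[l==i]))
    f("top",near&(abs(z-.19)<.008),800);f("bar",near&(z>.232)&(z<.252)&(x>.47));f("floor",near&(abs(z-.133)<.006)&(x<.55));f("blocks",near&(abs(z-.162)<.005)&(x<.55));f("rim",near&(abs(z-.174)<.005)&(x<.6))
    o=monitor.get_obs();print(o['clock'],np.round(o['position'],4),np.round(o['ee_rot'],3),o['grip_width'].round(2),np.round(o['ft_force'],1),o['joint_pos'].round(2))
    return b
E
python3 -c "
from ch import *
b=chest();a=camera('side')
cv2.imwrite('pics/m4.png',np.hstack([cv2.resize(a['color'][120:330,160:340],None,fx=2,fy=2),cv2.resize(b['color'][120:330,120:320],None,fx=2,fy=2)])[:,:,::-1])"
```

```text
top 3254 [584.  41.] [226. 110.] -83.90427732467651
bar 302 [541.  36.] [123.  16.] -83.83459568023682
floor 1453 [492.  31.] [194.  78.] -83.97083902359009
blocks 229 [492. -18.] [68. 26.] 6.260581016540527
blocks 230 [478. 111.] [67. 28.] 1.6274311542510986
blocks 105 [430.  24.] [34. 25.] 6.735982418060303
rim 223 [487.  31.] [206.  81.] -84.06021928787231Traceback (most recent call last):
  File "<string>", line 3, in <module>
    b=chest();a=camera('side')
  File "ch.py", line 10, in chest
    o=monitor.get_obs();print(o['clock'],np.round(o['position'],4),np.round(o['ee_rot'],3),o['grip_width'].round(2),np.round(o['ft_force'],1),o['joint_pos'].round(2))
                                                                                           ^^^^^^^^^^^^^^^^^^^^^
AttributeError: 'float' object has no attribute 'round'
```

```bash
sed -i "s/o\['grip_width'\].round(2)/round(float(o['grip_width']),2)/" ch.py
```

Emit:
{"fn": "step_arm", "kwargs": {
  "increments": [
    [0,0,0.001,-0.035,0],
    [0,0,0,-0.035,0],
    [0,0,0,-0.03,0],
    [0,0,0,-0.025,0],
    [0,0,0,-0.005,0],
    [0,0.01,0.001,0,0],
    [0,0.01,0.001,0,0],
    [0,0.01,0.001,0,0],
    [0,0.01,0.001,0,0],
    [0,0.01,0.001,0,0],
    [0,0.01,0.001,0,0],
    [0,0.01,0.001,0,0]
  ]
}}

```text
clock: 15.92
position: [0.4535, 0.0269, 0.1407]
ee_rot: [0.706, 0.037, -0.706, 0.037]
ft_force: [-0.7, 0.4, 0.3]
grip_width: -0.001
```

Emit:
{"fn": "step_arm", "kwargs": {
  "increments": [
    [0,0.005,0.001,0,0],
    [0,0.005,0.0005,0,0],
    [0,0.005,0.0005,0,0],
    [0,0.004,0.0005,0,0],
    [0,0.003,0,0,0],
    [0,0.002,0,0,0],
    [0,0.002,0,0,0]
  ]
}}

```text
clock: 16.5
position: [0.4785, 0.0294, 0.1395]
ee_rot: [-0.706, -0.037, 0.706, -0.037]
ft_force: [-1.3, 0.1, 0.4]
grip_width: 0.008
```

```bash
python3 -c "
from ch import *
b=chest()"
```

```text
top 3153 [584.  41.] [226. 110.] -84.0422682762146
bar 261 [541.  36.] [123.  16.] -83.96282958984375
16.55 [0.4788 0.0294 0.1395] [ 0.706  0.037 -0.706  0.037] 0.0 [ 0.1 -0.2 -0.5] [ 0.39  0.13 -0.58  1.92  0.08  1.11 -1.68]
```

Nearly shut; I keep pushing in small steps and watch the force.

Emit:
{"fn": "step_arm", "kwargs": {
  "increments": [
    [0,0.002,0,0,0],
    [0,0.002,0,0,0],
    [0,0.001,0,0,0],
    [0,0,0,0,0]
  ]
}}

```text
clock: 16.88
position: [0.4832, 0.0294, 0.1395]
ee_rot: [-0.706, -0.037, 0.707, -0.037]
ft_force: [-5.0, 0.2, 2.5]
grip_width: 0.001
```

Emit:
{"fn": "step_arm", "kwargs": {
  "increments": [
    [0,0.001,0,0,0],
    [0,0.001,0,0,0],
    [0,0,0,0,0]
  ]
}}

```text
clock: 17.13
position: [0.4842, 0.0293, 0.1396]
ee_rot: [-0.705, -0.037, 0.707, -0.038]
ft_force: [-10.7, 0.4, 8.9]
grip_width: -0.002
```

```bash
python3 -c "
from ch import *
b=chest()"
```

```text
top 3128 [585.  41.] [226. 111.] -83.9639663696289
bar 134 [542.  55.] [84. 14.] -83.36475372314453
17.1833 [0.4841 0.0293 0.1395] [-0.705 -0.037  0.707 -0.038] 0.0 [-11.2  -0.1   8. ] [ 0.39  0.15 -0.58  1.91  0.09  1.11 -1.69]
```

Emit:
{"fn": "step_arm", "kwargs": {
  "increments": [
    [0,-0.01,-0.001,0,0],
    [0,-0.03,-0.003,0,0],
    [0,-0.03,-0.003,0,0.1],
    [0,-0.01,0,0.03,0.1],
    [0,0,0,0.035,0.1],
    [0,0,0,0.035,0.1],
    [0.085,0,0,0.035,0.1],
    [0.085,0,0,0.035,0.1],
    [0.085,0,0,0.01,0.1],
    [0.085,0,0,0,0.1],
    [0.085,0,0,0,0.1],
    [0.085,0,0,0,0.1]
  ]
}}

```text
clock: 18.18
position: [0.4055, 0.0223, 0.3199]
ee_rot: [0.601, 0.372, -0.6, 0.373]
ft_force: [0.4, 0.0, -0.2]
grip_width: 0.846
```

```bash
python3 -c "
from ch import *
b=chest();a=camera('side')
D=cloud(b);m=(D[...,2]>.12)&(D[...,0]<.56)&(D[...,0]>.46)&(abs(D[...,1]-.03)<.13)&(D[...,2]<.182);P=D[m];print(len(P),[np.round(P[abs(P[:,2]-h)<.006][:,:2].mean(0),3) for h in (.13,.15,.16,.17)])
cv2.imwrite('pics/m4.png',np.hstack([cv2.resize(a['color'][120:330,160:340],None,fx=2,fy=2),cv2.resize(b['color'][120:330,120:320],None,fx=2,fy=2)])[:,:,::-1])"
```

```text
top 3262 [584.  41.] [226. 110.] -84.00504159927368
bar 302 [541.  36.] [123.  16.] -83.9164080619812
blocks 108 [511.  33.] [34. 24.] 8.122820854187012
18.2333 [0.4055 0.0223 0.3197] [ 0.6    0.375 -0.599  0.375] 0.92 [-0.1  0.8 -0.1] [ 0.38 -0.18 -0.47  1.81 -0.08  1.49 -0.53]
208 [array([0.529, 0.027]), array([0.515, 0.044]), array([0.512, 0.034]), array([0.522, 0.029])]
```

View pics/m4.png

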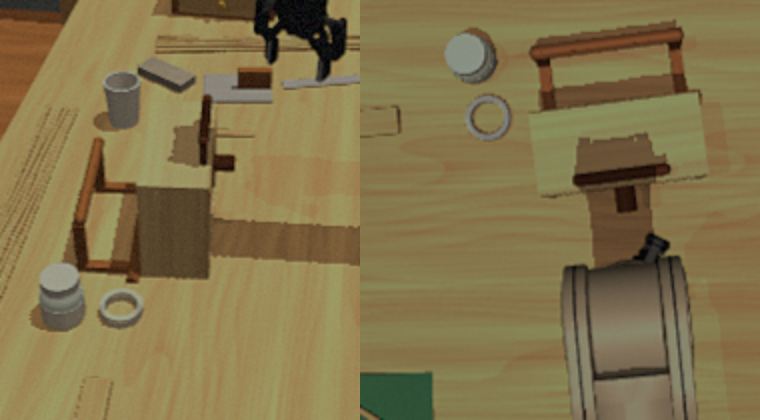

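The drawer is shut: the knob sits close to the chest at (225,162) in the left view. Next I cage the bar.

Emit:
{"fn": "step_arm", "kwargs": {
  "increments": [
    [0.085,0.0226,0.0023,0,0.095],
    [0.085,0.0226,0.0023,0,0.095],
    [0.085,0.0226,0.0023,0,0.095],
    [0.085,0.0226,0.0023,0,0.095],
    [0.085,0.0226,0.0023,0,0.095],
    [0.085,0.0226,0.0023,0,0.095],
    [0.085,0,0,0,0],
    [0.085,0,0,-0.01,0],
    [0.085,0,0,0,0],
    [0.085,0,0,0,0]
  ]
}}

```text
clock: 19.12
position: [0.5401, 0.036, 0.309]
ee_rot: [0.473, 0.525, -0.474, 0.525]
ft_force: [0.3, 0.4, 1.0]
grip_width: 0.996
```

Emit:
{"fn": "step_arm", "kwargs": {
  "increments": [
    [0.085,0.001,0,-0.03,0],
    [0.085,0,0,-0.03,0],
    [0.085,0,0,-0.02,0],
    [0.085,0,0,-0.01,0],
    [0.024,0,0,0,0],
    [0.024,0,0,0,0],
    [0.024,0,0,0,0],
    [0.024,0,0,0,0],
    [0.024,0,0,0,0],
    [0.024,0,0,0,0]
  ],
  "force": 20
}}

```text
clock: 19.95
position: [0.5424, 0.0363, 0.2203]
ee_rot: [0.473, 0.525, -0.473, 0.526]
ft_force: [0.2, -0.0, 0.4]
grip_width: 0.283
```

Emit:
{"fn": "step_arm", "kwargs": {
  "increments": [
    [0.024,0.0083,0.0009,0.003,0],
    [0.024,0.0083,0.0009,0.003,0],
    [0.024,0.0083,0.0009,0.003,0],
    [0.024,0.0086,0.0009,0.0021,0],
    [0.024,0.0086,0.0009,0.0021,0],
    [0.024,0.0086,0.0009,0.0021,0],
    [0.024,0.0088,0.0009,0.0012,0],
    [0.024,0.0088,0.0009,0.0012,0],
    [0.024,0.0088,0.0009,0.0012,0],
    [0.024,0,0,0,0]
  ]
}}

```text
clock: 20.78
position: [0.6203, 0.0444, 0.2386]
ee_rot: [0.473, 0.525, -0.473, 0.526]
ft_force: [-0.5, 0.1, 0.2]
grip_width: 0.282
```

```bash
python3 -c "
from ch import *
b=chest();a=camera('side')
cv2.imwrite('pics/m5.png',np.hstack([cv2.resize(a['color'][120:330,160:340],None,fx=2,fy=2),cv2.resize(b['color'][120:330,120:320],None,fx=2,fy=2)])[:,:,::-1])"
```

```text
20.8333 [0.6196 0.0444 0.2384] [ 0.473  0.526 -0.473  0.525] 0.28 [-0.2 -0.4 -0.2] [ 0.24  0.36 -0.5   1.44  0.17  1.38 -0.16]
```

View pics/m5.png

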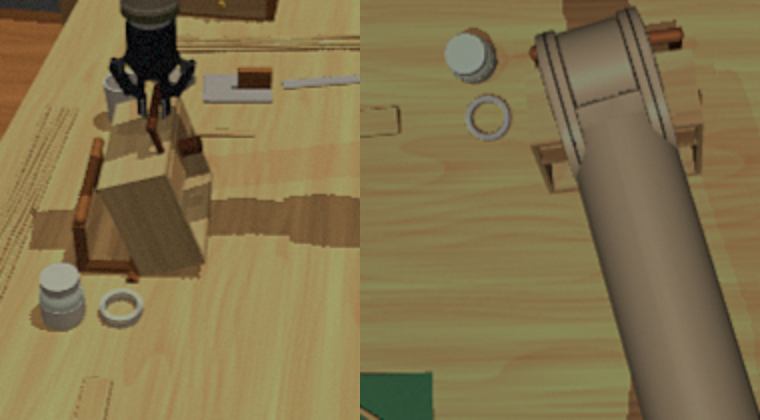

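Emit:
{"fn": "step_arm", "kwargs": {
  "increments": [
    [0.024,0.0089,0.0009,0.0002,0],
    [0.024,0.0089,0.0009,0.0002,0],
    [0.024,0.0089,0.0009,0.0002,0],
    [0.024,0.0088,0.0009,-0.0006,0],
    [0.024,0.0088,0.0009,-0.0007,0],
    [0.024,0.0088,0.0009,-0.0007,0],
    [0.024,0.0065,0.0007,-0.0011,0],
    [0.024,0.0065,0.0007,-0.0012,0],
    [0.024,0.0065,0.0007,-0.0013,0],
    [0.024,0.0065,0.0007,-0.0013,0],
    [0.024,0.003,0.0003,-0.0005,0],
    [0.024,0,0,0,0]
  ]
}}

```text
clock: 21.88
position: [0.7016, 0.0529, 0.2312]
ee_rot: [0.473, 0.526, -0.473, 0.525]
ft_force: [-0.2, 0.4, 0.4]
grip_width: 0.282
```

Emit:
{"fn": "step_arm", "kwargs": {
  "increments": [
    [0.024,0.002,0,0,0],
    [0.024,0,0,0,0]
  ]
}}

```text
clock: 22.05
position: [0.7034, 0.0527, 0.2318]
ee_rot: [0.473, 0.525, -0.473, 0.526]
ft_force: [-0.1, -0.4, -0.2]
grip_width: 0.283
```

```bash
python3 -c "
from ch import *
b=chest();a=camera('side');save(a,'s5.png')
cv2.imwrite('pics/m6.png',cv2.resize(a['color'][100:330,140:360],None,fx=2.4,fy=2.4)[:,:,::-1])"
```

```text
22.1 [0.7033 0.0528 0.2318] [ 0.473  0.525 -0.473  0.526] 0.28 [-0.1  0.5 -0.1] [ 0.16  0.55 -0.47  1.19  0.24  1.45 -0.17]
```

View pics/m6.png

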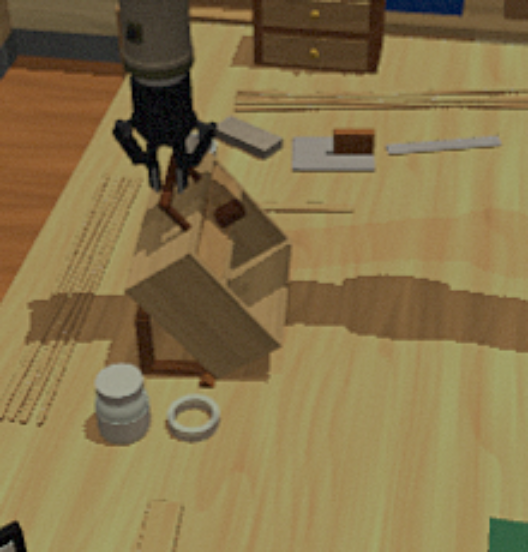

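Side view: the chest leans on the rail with zero force on the tool. I open the fingers and lift clear.

Emit:
{"fn": "step_arm", "kwargs": {
  "increments": [
    [0.05,0,0,0,0],
    [0.05,0,0,0,0],
    [0.05,0,0,0,0],
    [0.05,0,0,0.01,0],
    [0.05,0,0,0.02,0],
    [0.05,0,0,0.03,0],
    [0.05,0,0,0.035,0],
    [0.05,0,0,0.02,0],
    [0.085,-0.02,-0.025,0,0],
    [0.085,-0.02,-0.03,0,0],
    [0.085,-0.02,-0.03,0,0],
    [0.085,-0.02,-0.03,0,0]
  ]
}}

```text
clock: 23.15
position: [0.6223, -0.0631, 0.3475]
ee_rot: [0.473, 0.525, -0.473, 0.526]
ft_force: [1.6, -0.8, -0.3]
grip_width: 0.999
```

Emit:
{"fn": "step_arm", "kwargs": {
  "increments": [
    [0.085,-0.01,-0.035,0,-0.12],
    [0.085,-0.01,-0.035,0,-0.12],
    [0.085,-0.01,-0.035,0,-0.12],
    [0.085,-0.01,-0.035,0,-0.12],
    [0.085,-0.01,-0.035,0,-0.12],
    [0.085,0,-0.03,0,-0.12],
    [0.085,0,0,0,-0.12],
    [0.085,0,0,0,-0.12],
    [0.085,0,0,0,-0.12],
    [0.085,0,0,0,-0.12],
    [0.085,0,0,0,-0.12],
    [0.085,0,0,0,-0.12]
  ]
}}

```text
clock: 24.15
position: [0.5734, -0.267, 0.3476]
ee_rot: [0.703, 0.081, -0.702, 0.081]
ft_force: [-0.3, 0.2, 1.3]
grip_width: 0.997
```

```bash
cat > lean.py <<'E'
from h import *
def look(n=None):
    b=camera("top");a=camera("side");C=cloud(b);x,y,z=C[...,0],C[...,1],C[...,2]
    o=monitor.get_obs();print(o['clock'],np.round(o['position'],4),np.round(o['ee_rot'],3),round(float(o['grip_width']),3),np.round(o['ft_force'],1),o['joint_pos'].round(2))
    ok=~np.isnan(x)&(abs(x-.62)<.2)&(abs(y-.04)<.12)&(z>.03)&(z<.33)
    P=C[ok];e=np.array([np.cos(np.radians(6)),np.sin(np.radians(6))]);s=P[:,:2]@e-np.array([.639,.047])@e
    Q=np.stack([s,P[:,2]],1)
    # side-cloud: chest's +y side outline
    print("top cloud s-range",np.percentile(s,[1,99]).round(3),"zmax",np.percentile(P[:,2],99.5).round(3))
    hi=Q[Q[:,1]>np.percentile(Q[:,1],98)];print("highest",hi.mean(0).round(3))
    S=cloud(a);d=S.reshape(-1,3);d=d[~np.isnan(d[:,0])];t=d[:,:2]-np.array([.639,.047]);u=t@e;v=t@np.array([-e[1],e[0]])
    k=(abs(v-.113)<.006)&(d[:,2]>.03)&(abs(u)<.3);W=np.stack([u[k],d[k,2]],1).astype(np.float32)*1000
    if len(W)>50: print("side face",len(W),cv2.minAreaRect(W))
    m=(abs(x-.55)<.15)&(abs(y+.4)<.13)
    for lo,hi_,nm in ((.035,.06,"grip"),):
        mm=m&(z>lo)&(z<hi_);nn,l,st,_=cv2.connectedComponentsWithStats(mm.astype(np.uint8))
        for i in range(1,nn):
            if st[i,4]>60: print(nm,st[i,4],*rect(C[l==i]))
    return a,b
E
python3 -c "
from lean import *
a,b=look()"
```

```text
24.25 [ 0.5734 -0.267   0.3476] [ 0.703  0.082 -0.702  0.083] 0.995 [ 0.1  0.8 -0.2] [ 0.49  0.33 -0.17  1.23  0.06  1.59 -1.01]
top cloud s-range [-0.087  0.111] zmax 0.257
highest [0.062 0.257]
side face 1476 ((36.06374740600586, 92.38475036621094), (192.0764923095703, 178.7414093017578), 53.51896286010742)
```

```bash
cat > lift.py <<'E'
from h import *
def lifter():
    for n in ("top","side"):
        p=camera(n);C=cloud(p)
        for r in regions_of(p,"lifter")[:2]:
            P=C[r["region"]];P=P[~np.isnan(P[:,0])]
            g=P[(P[:,2]>.04)&(P[:,2]<.06)];bl=P[(P[:,2]<.012)]
            print(n,round(r["p"],2),r["centre"],"all",*rect(P),"grip",len(g),*(rect(g) if len(g)>8 else ()),"blade",*(rect(bl) if len(bl)>8 else ()))
    return p
E
python3 -c "
from lift import *
lifter()"
```

```text
top 0.64 [203.8, 386.2] all [ 539. -361.] [70. 17.] 7.295047760009766 grip 0 blade [ 539. -361.] [70. 17.] 7.295047760009766
side 0.64 [164.7, 283.6] all [ 543. -403.] [143. 118.] 6.08854341506958 grip 74 [ 509. -407.] [69. 30.] 6.925292015075684 blade [ 543. -403.] [143. 118.] 6.08854341506958
```

Emit:
{"fn": "step_arm", "kwargs": {
  "increments": [
    [0.085,-0.0156,-0.035,-0.01,-0.024],
    [0.085,-0.0156,-0.035,-0.03,-0.024],
    [0.085,-0.0156,-0.035,-0.035,-0.023],
    [0.085,-0.0156,-0.035,-0.035,-0.023],
    [0.085,0,0,-0.035,0],
    [0.085,0,0,-0.035,0],
    [0.085,0,0,-0.035,0],
    [0.085,0,0,-0.02,0],
    [0.085,0,0,0,0],
    [0.085,0,0,0,0]
  ]
}}

```text
clock: 25.28
position: [0.519, -0.3882, 0.1295]
ee_rot: [-0.705, -0.051, 0.706, -0.05]
ft_force: [-0.7, -0.3, -0.5]
grip_width: 0.997
```

```bash
python3 -c "
from lift import *
p=lifter();print(np.round(monitor.get_obs()['position'],4),monitor.get_obs()['ee_rot'])
cv2.imwrite('pics/m7.png',cv2.resize(p['color'][100:230,160:360],None,fx=3,fy=3)[:,:,::-1])"
```

```text
top 0.92 [196.1, 395.7] all [ 545. -404.] [139. 101.] 8.519755363464355 grip 74 [ 511. -408.] [69. 21.] 7.832202911376953 blade [ 545. -404.] [139. 101.] 8.519755363464355
side 0.9 [165.6, 281.3] all [ 545. -412.] [138. 128.] 9.320823669433594 grip 76 [ 508. -403.] [69. 22.] 7.09795618057251 blade [ 546. -413.] [136. 126.] 9.217248916625977
[ 0.5204 -0.389   0.1322] [ 0.70630983  0.04948061 -0.7043231   0.05105951]
```

View pics/m7.png

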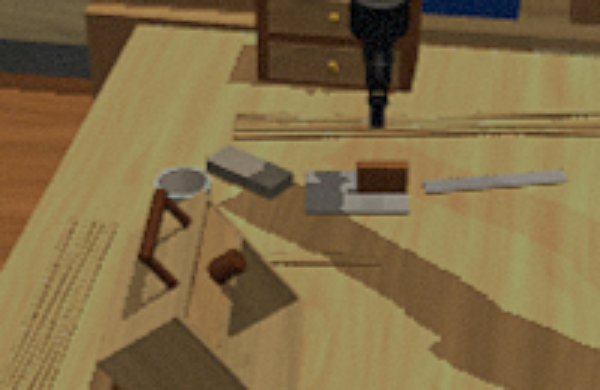

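The lifter is undisturbed (blade at 355,195, grip at 382,177) and the chest is still leaning. I go down and grasp.

Emit:
{"fn": "step_arm", "kwargs": {
  "increments": [
    [0.085,-0.0095,-0.0185,0,0],
    [0.085,0,0,-0.03,0],
    [0.085,0,0,-0.03,0],
    [0.085,0,0,-0.03,0],
    [0.085,0,0,-0.02,0],
    [0.085,0,0,-0.005,0],
    [0.015,0,0,0,0],
    [0.015,0,0,0,0],
    [0.015,0,0,0,0],
    [0.015,0,0,0,0],
    [0.015,0,0,0,0],
    [0.015,0,0,0,0]
  ],
  "force": 60
}}

```text
clock: 26.48
position: [0.5106, -0.4076, 0.0163]
ee_rot: [0.706, 0.049, -0.705, 0.051]
ft_force: [0.2, -0.5, 8.0]
grip_width: 0.231
```

Emit:
{"fn": "step_arm", "kwargs": {
  "increments": [
    [0.015,0,0,0,0],
    [0.015,0,0,0,0],
    [0.015,0,0,0,0]
  ]
}}

```text
clock: 26.73
position: [0.5105, -0.4077, 0.0163]
ee_rot: [0.706, 0.049, -0.705, 0.051]
ft_force: [-1.9, -0.3, 6.9]
grip_width: 0.224
```

Emit:
{"fn": "step_arm", "kwargs": {
  "increments": [
    [0.015,0,0,0.01,0],
    [0.015,0,0,0.02,0],
    [0.015,-0.008,0.01,0.005,0],
    [0.015,-0.012,0.02,0,0],
    [0.015,-0.012,0.025,0,0],
    [0.015,-0.012,0.025,0,0],
    [0.015,-0.012,0.025,0,0],
    [0.015,-0.012,0.025,0,0],
    [0.015,-0.012,0.03,0,0],
    [0.015,-0.01,0.03,0,0],
    [0.015,-0.01,0.03,0,0],
    [0.015,-0.01,0.03,0,0]
  ]
}}

```text
clock: 27.73
position: [0.3989, -0.1556, 0.0502]
ee_rot: [-0.705, -0.05, 0.705, -0.05]
ft_force: [2.2, -0.3, -1.9]
grip_width: 0.225
```

Emit:
{"fn": "step_arm", "kwargs": {
  "increments": [
    [0.015,0,0.03,0,-0.02],
    [0.015,0,0.03,0,-0.02],
    [0.015,0,0.03,0,0],
    [0.015,0,0.03,0,0],
    [0.015,0,0.03,0,0],
    [0.015,0,0.02,0,0],
    [0.015,0,0.01,0,0],
    [0.015,0,0,0,0],
    [0.015,0,0,0,0]
  ]
}}

```text
clock: 28.48
position: [0.3997, 0.0232, 0.0501]
ee_rot: [0.706, 0.036, -0.706, 0.037]
ft_force: [0.6, 0.1, -2.9]
grip_width: 0.227
```

```bash
python3 -c "
from lean import *
a,b=look()
cv2.imwrite('pics/m8.png',np.hstack([cv2.resize(a['color'][110:320,150:350],None,fx=2,fy=2),cv2.resize(b['color'][120:330,150:340],None,fx=2,fy=2)])[:,:,::-1])"
```

```text
28.5833 [0.3997 0.0222 0.0499] [-0.706 -0.035  0.706 -0.036] 0.228 [-0.7 -0.9 -2.1] [ 0.25  0.07 -0.42  2.2   0.04  0.88 -1.67]
top cloud s-range [-0.202  0.11 ] zmax 0.257
highest [0.04  0.257]
side face 1457 ((34.39002990722656, 94.30255126953125), (192.29104614257812, 175.4779815673828), 53.70249557495117)
```

View pics/m8.png

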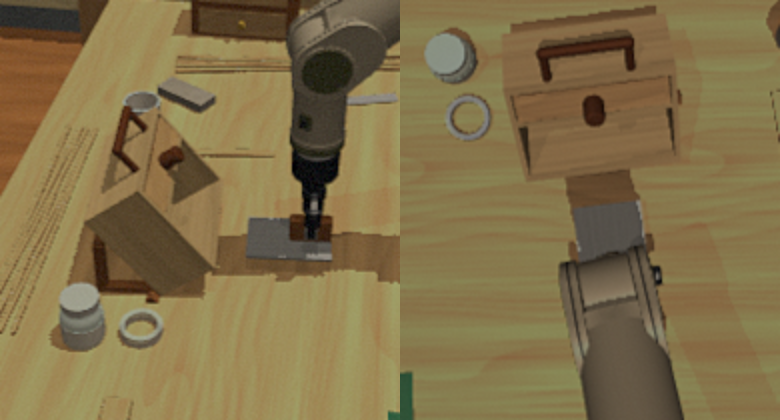

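Side view: the lifter is held level in front of the leaning chest, blade first. I lower it and check its alignment.

Emit:
{"fn": "step_arm", "kwargs": {
  "increments": [
    [0.015,0,0,-0.015,0],
    [0.015,0,0,-0.012,0],
    [0.015,0,0,-0.005,0],
    [0.015,0,0,0,0],
    [0.015,0,0,0,0]
  ]
}}

```text
clock: 29.0
position: [0.3998, 0.0227, 0.018]
ee_rot: [-0.706, -0.036, 0.706, -0.036]
ft_force: [-0.1, 0.2, -1.5]
grip_width: 0.228
```

```bash
python3 -c "
from lean import *
a,b=look()
C=cloud(b);x,y,z=C[...,0],C[...,1],C[...,2]
m=(z>.002)&(z<.015)&(x>.4)&(x<.55)&(abs(y-.03)<.1)
# blade: grey pixels
g=b['color'].astype(int);grey=(abs(g[...,0]-g[...,2])<25)
nn,l,st,_=cv2.connectedComponentsWithStats((m&grey).astype(np.uint8))
for i in range(1,nn):
  if st[i,4]>60: print('blade',st[i,4],*rect(C[l==i]),st[i])
for q in ('chest','lifter'):
  for p in (b,):
    for r in regions_of(p,q)[:1]:
      P=C[r['region']];P=P[~np.isnan(P[:,0])];P=P[P[:,2]<.02] if q=='lifter' else P[P[:,2]>.05];print(q,r['p'],*rect(P))
      e=np.array([.9945,.1045]);t=P[:,:2]-[.639,.047];v=t@[-.1045,.9945];u=t@e
      for lo in np.arange(-.2,.12,.03):
        w=v[(u>lo)&(u<lo+.03)]
        if len(w)>20: print(round(lo,2),np.percentile(w,[1,99]).round(3),end=' ')
      print()
"
```

```text
29.1 [0.4001 0.0229 0.0183] [ 0.706  0.036 -0.706  0.036] 0.223 [ 0.2 -0.7 -2.5] [ 0.24  0.13 -0.42  2.22  0.08  0.8  -1.7 ]
top cloud s-range [-0.087  0.111] zmax 0.258
highest [0.06  0.257]
side face 1455 ((30.89501190185547, 94.93986511230469), (193.4166259765625, 168.8671875), 53.0510139465332)
blade 720 [466.  30.] [99. 79.] -83.83045625686646 [238 221  35  30 720]
chest 0.89 [651.  48.] [227. 202.] -83.9392442703247
-0.11 [-0.111  0.11 ] -0.08 [-0.112  0.111] -0.05 [-0.113  0.112] -0.02 [-0.112  0.11 ] 0.01 [-0.111  0.111] 0.04 [-0.111  0.109] 0.07 [-0.111  0.111] 0.1 [-0.111  0.11 ] 
lifter 0.91 [468.  31.] [102.  79.] -81.81991767883301
-0.2 [-0.047  0.051] -0.17 [-0.047  0.051] -0.14 [-0.042  0.051]
```

Emit:
{"fn": "step_arm", "kwargs": {
  "increments": [
    [0.015,0.01,0.001,-0.0015,0],
    [0.015,0.01,0.001,0,0],
    [0.015,0.01,0.001,0,0],
    [0.015,0.01,0.001,0,0],
    [0.015,0.01,0.001,0,0],
    [0.015,0.01,0.001,0,0],
    [0.015,0.01,0.001,0,0],
    [0.015,0.01,0.001,0,0],
    [0.015,0,0,0,0],
    [0.015,0,0,0,0]
  ]
}}

```text
clock: 30.03
position: [0.4804, 0.0314, 0.0162]
ee_rot: [0.706, 0.036, -0.706, 0.036]
ft_force: [1.0, -0.1, -0.6]
grip_width: 0.225
```

```bash
python3 -c "
from lean import *
a,b=look()
cv2.imwrite('pics/m9.png',np.hstack([cv2.resize(a['color'][110:320,150:350],None,fx=2,fy=2),cv2.resize(b['color'][120:330,150:340],None,fx=2,fy=2)])[:,:,::-1])"
```

```text
30.1333 [0.4797 0.0312 0.0163] [ 0.706  0.036 -0.706  0.036] 0.224 [ 0.2 -0.5 -0.3] [ 0.2   0.29 -0.4   2.03  0.15  0.84 -1.75]
top cloud s-range [-0.088  0.111] zmax 0.258
highest [0.05 0.26]
side face 1497 ((33.67906951904297, 94.32215118408203), (192.06378173828125, 172.9525146484375), 53.11411666870117)
```

View pics/m9.png

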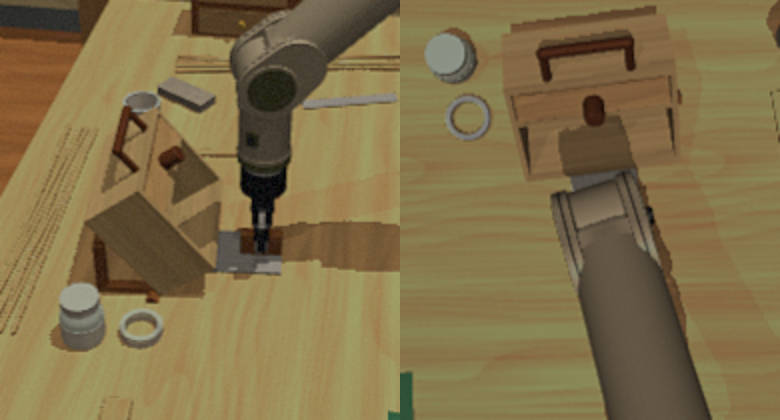

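Emit:
{"fn": "step_arm", "kwargs": {
  "increments": [
    [0.015,0.003,0.0003,0,0],
    [0.015,0.003,0.0003,0,0],
    [0.015,0,0,0,0],
    [0.06,0,0,0,0],
    [0.06,0,0,0,0],
    [0.06,0,0,0,0],
    [0.06,0,0,0,0],
    [0.06,0,0,0.01,0],
    [0.06,0,0,0.03,0],
    [0.06,0,0,0.03,0],
    [0.085,-0.01,0,0.035,0.08],
    [0.085,-0.01,0,0.035,0.1]
  ]
}}

```text
clock: 31.13
position: [0.4652, 0.032, 0.1583]
ee_rot: [-0.7, -0.101, 0.7, -0.1]
ft_force: [0.9, 0.0, -0.0]
grip_width: 0.956
```

Emit:
{"fn": "step_arm", "kwargs": {
  "increments": [
    [0.085,0,0,0.035,0.115],
    [0.085,0,0,0.035,0.115],
    [0.085,0,0,0.035,0.115],
    [0.085,0,0,0.035,0.115],
    [0.085,0,0,0.035,0.115],
    [0.085,0,0,0.025,0.115],
    [0.085,0,0,0,0.115],
    [0.085,0,0,0,0.115],
    [0.085,0,0,0,0.115],
    [0.085,0,0,0,0.115],
    [0.085,0,0,0,0.115],
    [0.085,0,0,0,0.126]
  ]
}}

```text
clock: 32.13
position: [0.4654, 0.0319, 0.3571]
ee_rot: [0.473, 0.526, -0.472, 0.526]
ft_force: [0.5, 0.7, 0.0]
grip_width: 0.999
```

```bash
python3 -c "
from lean import *
a,b=look()
C=cloud(b);x,y,z=C[...,0],C[...,1],C[...,2]
g=b['color'].astype(int);grey=(abs(g[...,0]-g[...,2])<25)
m=(z>.002)&(z<.015)&(x>.38)&(x<.6)&(abs(y-.03)<.1)&grey
P=C[m];print('blade',*rect(P)) if m.sum()>20 else 0
for nm,m in (('grip',(z>.04)&(z<.056)&(x>.42)&(x<.54)&(abs(y-.03)<.03)),('bar',(z>.245)&(z<.265)&(x>.64)&(x<.76)&(abs(y-.05)<.1))):
  print(nm,m.sum(),*rect(C[m])) if m.sum()>20 else 0
"
```

```text
32.2333 [0.4655 0.0319 0.357 ] [ 0.474  0.525 -0.473  0.525] 0.992 [-0.5  1.   0.2] [ 0.26 -0.04 -0.41  1.62 -0.02  1.56 -0.04]
top cloud s-range [-0.086  0.111] zmax 0.257
highest [0.062 0.257]
side face 1477 ((33.24722671508789, 94.2652816772461), (193.24447631835938, 174.66510009765625), 53.29427719116211)
blade [532.  37.] [98. 42.] -83.74325704574585
bar 305 [700.  53.] [123.  19.] -83.20026206970215
```

Emit:
{"fn": "step_arm", "kwargs": {
  "increments": [
    [0.05,0.0293,0.0027,0,0],
    [0.05,0.0293,0.0027,0,0],
    [0.05,0.0293,0.0027,0,0],
    [0.05,0.0293,0.0027,0,0],
    [0.05,0.0293,0.0027,0,0],
    [0.05,0.0293,0.0027,0,0],
    [0.05,0.0293,0.0027,0,0],
    [0.05,0.0293,0.0027,0,0],
    [0.05,0,0,0,0],
    [0.05,0,0,0,0]
  ],
  "force": 20
}}

```text
clock: 33.07
position: [0.7007, 0.0537, 0.3543]
ee_rot: [0.475, 0.525, -0.476, 0.523]
ft_force: [-0.2, 0.7, -1.1]
grip_width: 0.585
```

Emit:
{"fn": "step_arm", "kwargs": {
  "increments": [
    [0.05,0,0,-0.03,0],
    [0.05,0,0,-0.03,0],
    [0.05,0,0,-0.03,0],
    [0.05,0,0,-0.02,0],
    [0.05,0,0,-0.015,0],
    [0.05,0,0,0,0],
    [0.05,0,0,0,0]
  ]
}}

```text
clock: 33.65
position: [0.6995, 0.0531, 0.2324]
ee_rot: [0.475, 0.524, -0.475, 0.524]
ft_force: [-0.8, -1.1, 0.3]
grip_width: 0.584
```

The blade tip would take the chest's weight very near its centre of mass, about 5 mm off. Before tipping forward I'll draw the lifter back a few millimetres for a safer rest.

Emit:
{"fn": "step_arm", "kwargs": {
  "increments": [
    [0.05,0,0,0.03,0],
    [0.05,0,0,0.035,0],
    [0.05,0,0,0.035,0],
    [0.05,0,0,0.025,0],
    [0.05,-0.028,-0.0027,0,-0.12],
    [0.05,-0.028,-0.0027,0,-0.12],
    [0.05,-0.028,-0.0027,0,-0.12],
    [0.05,-0.028,-0.0027,0,-0.12],
    [0.05,-0.028,-0.0027,0,-0.12],
    [0.05,-0.028,-0.0027,0,-0.12],
    [0.05,-0.028,-0.0027,0,-0.12],
    [0.05,-0.028,-0.0027,0,-0.12]
  ]
}}

```text
clock: 34.65
position: [0.4747, 0.032, 0.3586]
ee_rot: [0.665, 0.244, -0.662, 0.245]
ft_force: [-0.5, 0.1, 0.7]
grip_width: 0.583
```

Emit:
{"fn": "step_arm", "kwargs": {
  "increments": [
    [0.05,0,0,0,-0.12],
    [0.05,0,0,0,-0.12],
    [0.05,0,0,0,-0.12],
    [0.05,0,0,0,-0.12],
    [0.05,0,0,0,-0.131],
    [0.05,0,0,0,0],
    [0.05,0,0,0,0]
  ]
}}

```text
clock: 35.23
position: [0.4761, 0.032, 0.358]
ee_rot: [0.707, 0.039, -0.705, 0.039]
ft_force: [0.4, -1.1, 0.1]
grip_width: 0.587
```

Emit:
{"fn": "step_arm", "kwargs": {
  "increments": [
    [0.05,0.005,0,-0.034,0.003],
    [0.05,0.005,0,-0.034,0],
    [0.05,0,0,-0.034,0],
    [0.05,0,0,-0.034,0],
    [0.05,0,0,-0.034,0],
    [0.05,0,0,-0.034,0],
    [0.05,0,0,-0.034,0],
    [0.05,0,0,-0.034,0],
    [0.05,0,0,-0.034,0],
    [0.05,0,0,-0.02,0],
    [0.05,0,0,-0.015,0],
    [0.05,0,0,0,0]
  ]
}}

```text
clock: 36.23
position: [0.4846, 0.0316, 0.0131]
ee_rot: [-0.705, -0.04, 0.707, -0.04]
ft_force: [-0.9, 0.9, -0.1]
grip_width: 0.585
```

Emit:
{"fn": "step_arm", "kwargs": {
  "increments": [
    [0.015,0,0,0,0],
    [0.015,0,0,0,0],
    [0.015,0,0,0,0],
    [0.015,0,0,0,0],
    [0.015,0,0,0,0],
    [0.015,-0.004,-0.0004,0,0],
    [0.015,-0.004,-0.0004,0,0],
    [0.015,0,0,0,0],
    [0.015,0,0,0,0]
  ],
  "force": 50
}}

```text
clock: 36.98
position: [0.4799, 0.0311, 0.017]
ee_rot: [0.708, 0.039, -0.704, 0.039]
ft_force: [1.4, 0.2, 8.8]
grip_width: 0.227
```

Emit:
{"fn": "step_arm", "kwargs": {
  "increments": [
    [0.06,0,0,0,0],
    [0.06,0,0,0,0],
    [0.06,0,0,0,0],
    [0.06,0,0,0,0],
    [0.06,0,0,0.01,0],
    [0.06,0,0,0.03,0],
    [0.06,0,0,0.03,0],
    [0.05,-0.005,0,0.035,0.05],
    [0.05,-0.005,0,0.035,0.1],
    [0.05,0,0,0.035,0.12],
    [0.05,0,0,0.035,0.12],
    [0.05,0,0,0.035,0.12]
  ],
  "force": 20
}}

```text
clock: 37.98
position: [0.4675, 0.031, 0.2629]
ee_rot: [0.673, 0.218, -0.673, 0.218]
ft_force: [0.5, -1.5, -0.3]
grip_width: 0.585
```

Emit:
{"fn": "step_arm", "kwargs": {
  "increments": [
    [0.05,0,0,0.035,0.12],
    [0.05,0,0,0.035,0.12],
    [0.05,0,0,0.025,0.12],
    [0.05,0,0,0,0.12],
    [0.05,0,0,0,0.12],
    [0.05,0,0,0,0.12],
    [0.05,0,0,0,0.12],
    [0.05,0,0,0,0.12],
    [0.05,0,0,0,0.11],
    [0.05,0,0,0,0],
    [0.05,0,0,0,0]
  ]
}}

```text
clock: 38.9
position: [0.4679, 0.031, 0.3557]
ee_rot: [0.47, 0.528, -0.47, 0.528]
ft_force: [-1.5, -0.2, 0.4]
grip_width: 0.586
```

```bash
cat > chk.py <<'E'
from lean import *
def chk():
    a,b=look()
    C=cloud(b);x,y,z=C[...,0],C[...,1],C[...,2]
    g=b['color'].astype(int);grey=(abs(g[...,0]-g[...,2])<25)
    m=(z>.002)&(z<.015)&(x>.38)&(x<.6)&(abs(y-.03)<.1)&grey
    print('blade',*rect(C[m])) if m.sum()>20 else 0
    for nm,m in (('grip',(z>.04)&(z<.056)&(x>.42)&(x<.54)&(abs(y-.03)<.03)),('bar',(z>.245)&(z<.265)&(x>.64)&(x<.76)&(abs(y-.05)<.1))):
        print(nm,m.sum(),*rect(C[m])) if m.sum()>20 else 0
    return a,b
E
python3 -c "
from chk import *
chk()"
```

```text
39.0 [0.468  0.031  0.3555] [ 0.47   0.528 -0.47   0.528] 0.585 [ 0.1  0.1 -0.3] [ 0.2  -0.04 -0.35  1.62 -0.01  1.55 -0.03]
top cloud s-range [-0.086  0.111] zmax 0.257
highest [0.062 0.257]
side face 1475 ((35.4345703125, 93.20336151123047), (192.05117797851562, 177.1215362548828), 53.25324630737305)
blade [535.  40.] [97. 42.] 88.54134368896484
bar 307 [700.  53.] [123.  18.] -83.92220401763916
```

```bash
python3 -c "
from lift import *
p=lifter();b=camera('top')
cv2.imwrite('pics/m10.png',np.hstack([cv2.resize(p['color'][150:290,210:310],None,fx=4,fy=4),cv2.resize(b['color'][180:285,200:300],None,fx=4,fy=4)[:420]]) if 0 else cv2.resize(p['color'][180:260,225:310],None,fx=7,fy=7,interpolation=2)[:,:,::-1])"
```

```text
side 0.88 [238.0, 275.4] all [497.  41.] [148. 112.] -80.18724536895752 grip 127 [477.  31.] [68. 25.] 1.3468908071517944 blade [498.  27.] [118. 111.] -83.98887920379639
```

View pics/m10.png

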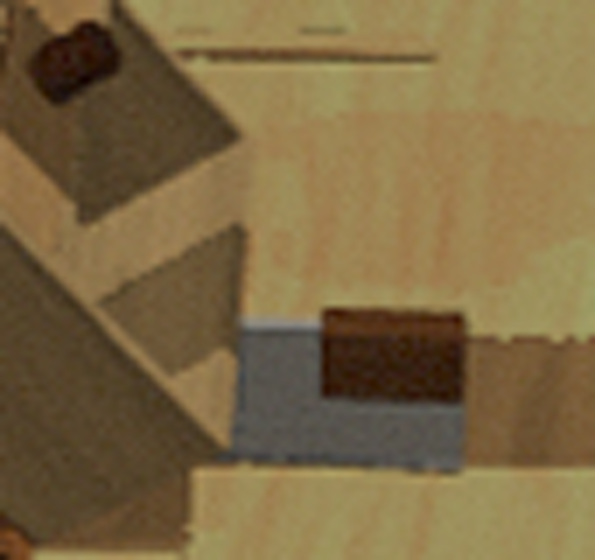

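```bash
python3 -c "
from h import *
p=camera('side')
K=np.array([[p['fx'],0,p['cx']],[0,p['fy'],p['cy']],[0,0,1]]);T=np.array(p['cam_to_world'])
def w(u,v,z):
  n=cv2.undistortPoints(np.array([[[u,v]]],float),K,np.array([p['k1'],0,0,0,0.]))[0,0]
  d=T[:3,:3]@[n[0],-n[1],-1];t=(z-T[2,3])/d[2];return T[:3,3]+t*d
def c(a,b,z):
  A=w(225+a[0]/7,180+a[1]/7,z);B=w(225+b[0]/7,180+b[1]/7,z);d=A-B;print(A.round(4),B.round(4),np.degrees(np.arctan2(d[1],d[0])).round(1))
c((240,459),(460,470),.003);c((245,320),(320,324),.005);c((322,312),(464,314),.05);c((464,314),(464,402),.04)
C=cloud(p);g=p['color'].astype(int);grey=(abs(g[...,0]-g[...,2])<30);m=grey&(C[...,2]>.0)&(C[...,2]<.012)&(C[...,0]>.42)&(C[...,0]<.56)&(abs(C[...,1]-.04)<.09)
E=C[m];print(len(E));
xs=np.arange(.45,.525,.006)
lo=[np.percentile(E[abs(E[:,0]-a)<.004][:,1],99) for a in xs];print(np.round(lo,4),np.degrees(np.arctan(np.polyfit(xs,lo,1)[0])))
m=(C[...,2]>.03)&(C[...,2]<.058)&(C[...,0]>.43)&(C[...,0]<.53)&(abs(C[...,1]-.035)<.03);G=C[m]
xs=np.arange(.45,.51,.005);md=[np.median(G[abs(G[:,0]-a)<.003][:,1]) for a in xs];print(np.round(md,4),np.degrees(np.arctan(np.polyfit(xs,md,1)[0])))
"
```

```text
[0.542 0.086 0.003] [0.4382 0.0764 0.003 ] 5.3
[ 0.5558 -0.0107  0.005 ] [ 0.5185 -0.0138  0.005 ] 4.7
[0.5117 0.0283 0.05  ] [0.4446 0.0187 0.05  ] 8.1
[0.4455 0.0072 0.04  ] [0.4384 0.0694 0.04  ] -83.5
426
[0.0767 0.0774 0.0803 0.0772 0.0814 0.0812 0.081  0.0808 0.0828 0.0806
 0.0845 0.0815 0.0841] 4.942122769342946
[0.0335 0.0355 0.0346 0.0365 0.0372 0.037  0.0378 0.0384 0.0387 0.0375
 0.041  0.041 ] 6.695028170369999
```

Edge fits give the lifter a yaw of about 5–6.5°, square to the chest; the odd value from the top view came from occlusion. I go back to the bar.

Emit:
{"fn": "step_arm", "kwargs": {
  "increments": [
    [0.05,0.029,0.0028,0,0],
    [0.05,0.029,0.0028,0,0],
    [0.05,0.029,0.0028,0,0],
    [0.05,0.029,0.0028,0,0],
    [0.05,0.029,0.0028,0,0],
    [0.05,0.029,0.0028,0,0],
    [0.05,0.029,0.0028,0,0],
    [0.05,0.029,0.0028,0,0],
    [0.05,0,0,0,0],
    [0.05,0,0,0,0]
  ]
}}

```text
clock: 40.13
position: [0.7009, 0.0537, 0.3527]
ee_rot: [0.469, 0.53, -0.47, 0.528]
ft_force: [-0.8, -0.7, 0.4]
grip_width: 0.585
```

Emit:
{"fn": "step_arm", "kwargs": {
  "increments": [
    [0.05,0,0,-0.03,0],
    [0.05,0,0,-0.03,0],
    [0.05,0,0,-0.03,0],
    [0.05,0,0,-0.02,0],
    [0.05,0,0,-0.013,0],
    [0.05,0,0,0,0],
    [0.024,0,0,0,0],
    [0.024,0,0,0,0],
    [0.024,0,0,0,0],
    [0.024,0,0,0,0]
  ]
}}

```text
clock: 40.97
position: [0.7007, 0.0535, 0.2339]
ee_rot: [0.47, 0.528, -0.469, 0.529]
ft_force: [0.4, -1.1, 0.5]
grip_width: 0.284
```

Emit:
{"fn": "step_arm", "kwargs": {
  "increments": [
    [0.024,-0.0087,-0.0009,0.0016,0],
    [0.024,-0.0087,-0.0009,0.0016,0],
    [0.024,-0.0087,-0.0009,0.0016,0],
    [0.024,-0.0088,-0.0009,0.0007,0],
    [0.024,-0.0088,-0.0009,0.0007,0],
    [0.024,-0.0088,-0.0009,0.0007,0],
    [0.024,-0.006,-0.0006,-0.0001,0],
    [0.024,-0.006,-0.0006,-0.0001,0],
    [0.024,-0.006,-0.0006,-0.0001,0],
    [0.024,-0.006,-0.0006,-0.0001,0],
    [0.024,0,0,0,0]
  ]
}}

```text
clock: 41.88
position: [0.6228, 0.0454, 0.2389]
ee_rot: [0.469, 0.529, -0.469, 0.529]
ft_force: [-0.5, 0.2, -0.3]
grip_width: 0.282
```

Emit:
{"fn": "step_arm", "kwargs": {
  "increments": [
    [0.024,-0.006,-0.0006,-0.0008,0],
    [0.024,-0.006,-0.0006,-0.0008,0],
    [0.024,-0.006,-0.0006,-0.0008,0],
    [0.024,-0.006,-0.0006,-0.0009,0],
    [0.024,-0.006,-0.0006,-0.0014,0],
    [0.024,-0.006,-0.0006,-0.0014,0],
    [0.024,-0.006,-0.0006,-0.0014,0],
    [0.024,-0.005,-0.0006,-0.0014,0],
    [0.024,0,0,0,0]
  ]
}}

```text
clock: 42.63
position: [0.5757, 0.0406, 0.2297]
ee_rot: [0.469, 0.529, -0.47, 0.529]
ft_force: [-0.1, -0.1, -0.3]
grip_width: 0.284
```

```bash
python3 -c "
from chk import *
a,b=chk()
cv2.imwrite('pics/m11.png',cv2.resize(a['color'][130:290,180:330],None,fx=3.5,fy=3.5)[:,:,::-1])"
```

```text
42.7333 [0.5766 0.0407 0.2299] [ 0.469  0.529 -0.469  0.529] 0.286 [-0.7  0.5 -1.1] [ 0.17  0.25 -0.37  1.58  0.09  1.33 -0.1 ]
top cloud s-range [-0.101  0.101] zmax 0.206
highest [-0.076  0.205]
side face 1359 ((-2.6651458740234375, 116.88883972167969), (175.3687744140625, 209.29164123535156), 89.2449951171875)
```

View pics/m11.png

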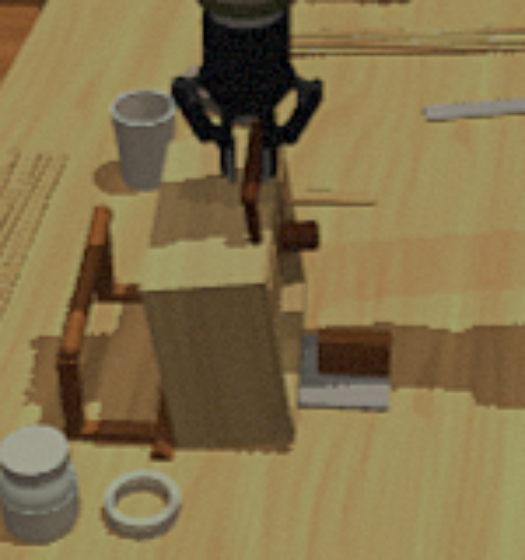

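Side view: the chest is almost down (about 7°), above the blade and with its heel by the batten. I lower it the last bit slowly.

Emit:
{"fn": "step_arm", "kwargs": {
  "increments": [
    [0.024,-0.003,-0.0003,-0.0008,0],
    [0.024,-0.003,-0.0003,-0.0008,0],
    [0.024,-0.003,-0.0003,-0.0008,0],
    [0.024,-0.003,-0.0003,-0.0008,0],
    [0.024,0,0,0,0],
    [0.024,-0.003,-0.0003,-0.0008,0],
    [0.024,-0.002,-0.0002,-0.0005,0],
    [0.024,0,0,0,0],
    [0.024,0,0,0,0]
  ]
}}

```text
clock: 43.48
position: [0.5597, 0.039, 0.2255]
ee_rot: [0.469, 0.529, -0.469, 0.529]
ft_force: [-0.2, 0.4, 1.0]
grip_width: 0.276
```

```bash
python3 -c "
from ch import *
from lean import look
a,b=look();C=cloud(b);x,y,z=C[...,0],C[...,1],C[...,2]
m=(z>.18)&(z<.21)&(x>.53)&(x<.66)&(abs(y-.04)<.1)
P=C[m];A=np.c_[P[:,:2],np.ones(len(P))];k=np.linalg.lstsq(A,P[:,2],rcond=None)[0];print(len(P),'slope deg',np.degrees(np.arctan(k[:2])),rect(P))
"
```

```text
43.5833 [0.5598 0.039  0.2255] [ 0.469  0.529 -0.469  0.529] 0.281 [ 0.2  0.1 -0.8] [ 0.18  0.22 -0.38  1.63  0.08  1.31 -0.1 ]
top cloud s-range [-0.102  0.101] zmax 0.202
highest [-0.08   0.203]
side face 1341 ((0.7434844970703125, 108.94821166992188), (175.72671508789062, 209.38153076171875), 84.65938568115234)
840 slope deg [-4.52853217 -0.40453868] (array([600.,  41.]), array([210., 111.]), -83.99216938018799)
```

Emit:
{"fn": "step_arm", "kwargs": {
  "increments": [
    [0.05,0.001,0,0,0],
    [0.05,0,0,0,0],
    [0.05,0,0,0,0],
    [0.05,0,0,0.01,0],
    [0.05,0,0,0.025,0],
    [0.05,0,0,0.035,0],
    [0.05,0,0,0.035,0],
    [0.05,-0.02,-0.03,0.02,0],
    [0.05,-0.02,-0.035,0,0],
    [0.05,-0.02,-0.035,0,0],
    [0.05,-0.02,-0.035,0,0],
    [0.05,-0.02,-0.035,0,0]
  ]
}}

```text
clock: 44.58
position: [0.4595, -0.1323, 0.3515]
ee_rot: [0.47, 0.528, -0.469, 0.529]
ft_force: [-0.2, -0.7, 0.2]
grip_width: 0.588
```

Emit:
{"fn": "step_arm", "kwargs": {
  "increments": [
    [0.05,0,-0.035,0,0],
    [0.05,0,-0.035,0,0],
    [0.05,0,-0.035,0,0],
    [0.05,0,0,0,0],
    [0.05,0,0,0,0]
  ]
}}

```text
clock: 45.0
position: [0.4602, -0.2379, 0.3508]
ee_rot: [0.47, 0.528, -0.47, 0.528]
ft_force: [0.4, 0.0, 0.1]
grip_width: 0.589
```

```bash
python3 -c "
from chk import *
a,b=chk();C=cloud(b);x,y,z=C[...,0],C[...,1],C[...,2]
m=(z>.18)&(z<.215)&(x>.53)&(x<.66)&(abs(y-.04)<.13)
P=C[m];A=np.c_[P[:,:2],np.ones(len(P))];k=np.linalg.lstsq(A,P[:,2],rcond=None)[0];print(len(P),'slope deg',np.degrees(np.arctan(k[:2])),rect(P))
for q in ['tape','gluejar','brushpot','slat','offcut','stone','drawer_knob','block0_mid','lifter']:
  for r in regions_of(b,q)[:1]:
    Q=C[r['region']];Q=Q[~np.isnan(Q[:,0])];print(q,round(r['p'],2),*rect(Q)) if len(Q)>5 else 0
cv2.imwrite('pics/m12.png',np.hstack([cv2.resize(a['color'][110:320,150:350],None,fx=2,fy=2),cv2.resize(b['color'][110:320,140:330],None,fx=2,fy=2)])[:,:,::-1])"
```

```text
45.1 [ 0.461  -0.2352  0.3509] [ 0.469  0.529 -0.469  0.529] 0.587 [0.3 0.9 0. ] [ 0.5   0.06 -0.12  1.53  0.01  1.55  0.5 ]
top cloud s-range [-0.175  0.099] zmax 0.254
highest [-0.077  0.253]
side face 1330 ((-0.9781723022460938, 109.88196563720703), (172.05235290527344, 208.13714599609375), 86.1515884399414)
blade [488.  33.] [99. 84.] -84.17236518859863
grip 148 [477.  32.] [63. 20.] 5.7315144538879395
3256 slope deg [-4.66237381 -0.43898094] (array([600.,  43.]), array([227., 112.]), -83.93121671676636)
tape 0.61 [640. 241.] [67. 66.] 47.94379425048828
gluejar 0.92 [724. 258.] [62. 62.] -45.645381927490234
brushpot 0.62 [ 763. -256.] [93. 70.] -1.267303466796875
slat 0.63 [ 579. -239.] [175.  19.] 7.718318939208984
offcut 0.6 [637. 421.] [87. 40.] -86.22033596038818
stone 0.79 [ 699. -422.] [130.  58.] -29.28317642211914
drawer_knob 0.81 [527.  35.] [197.  37.] -83.86924171447754
block0_mid 0.7 [527.  34.] [199.  39.] -83.57320165634155
lifter 0.75 [487.  33.] [105.  85.] -83.78155660629272
```

View pics/m12.png

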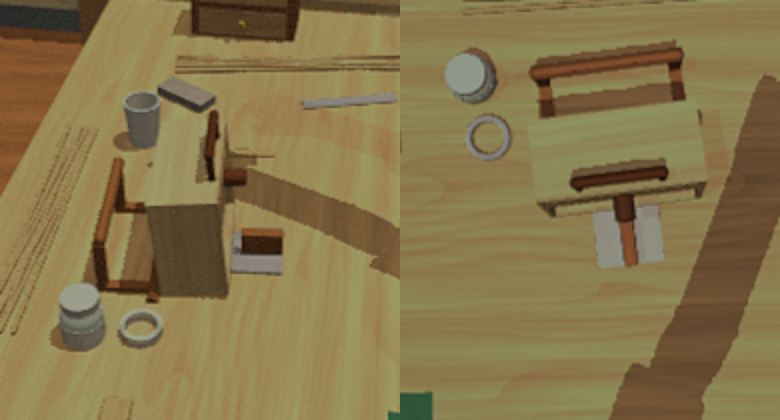

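```bash
python3 -c "
from workcell import ticket
print(ticket.hand_in())"
```

```text
the job is handed in; nothing more can be done
None
```

The job is done and handed in at about 45 s on the robot's clock. No verdict came back.

**What I did**
- I found two carved blocks on the bench, laid both in the drawer and pushed it shut, stopping at about 11 N.
- I tipped the chest back with its bar loosely caged until it leaned on the rail with no force on the gripper.
- I slid the lifter blade in from the front. I then drew it back 8 mm, because its tip would have carried the chest very close to its balance point.
- I tipped the chest forward onto the blade, let go and moved the arm clear.

**Last checks**
- **Chest:** it rests by itself, tilted about 4.7°, which fits the 5 mm blade. Its rear edge is within about 2 mm of where it started by the batten.
- **Lifter:** the blade is about 53 mm under the chest, centred and square to it (about 5.7–6° yaw against the chest's 6°).
- **Drawer:** just after I pushed it in, its knob was where it should be when fully shut. The last pictures show it still shut.
- **Other things on the bench:** the tape, glue jar, slat, offcut and stone measured within about 4 mm of their first positions. The white cup read 13 mm off, but that region was larger than the cup. It looks upright and in place in the picture.

**Checks that disagreed:** one top-view reading put the blade about 8° off square. Edge fits from the side view (about 5–8°) and a later top view (about 6°) did not bear this out. The block detector's last hit was on the drawer front, and I saw no third block.

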